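Flip the ratchet and clamp the heatsink

ROBOT

A 6-joint arm with a two-finger parallel gripper is mounted at the origin on the work surface. World frame = base frame: x ahead of the robot, y to its left, z up, the work surface at z = 0. Lengths are in mm, angles in rad, forces in N, time in s.
With the tool pointing down it reaches from about 325 to 775 mm from the base axis. Payload 5.5 kg.
Tool frame: the origin (TCP) lies midway between the tips of the shut fingers; the grasp point (between the pads) lies behind it (robot.hold_point_z is the z of the grasp point in the tool frame, in mm); z points along the fingers, y is the direction in which the jaws open and shut (so a half turn about z gives the same grasp; the last joint's range is limited). The gripper opens to 88 mm and grips with 3 to 60 N. Pads are 20 mm wide; open, the fingers measure 115 mm over their backs; the gripper's body (75 mm by 178 mm) begins 61 mm behind the grasp point.
Start: joints at [-1.196, 0.091, 1.231, -0, 1.82, -0.057], TCP at [251.105, -544.943, 222.631] pointing down, gripper open.
Joint ranges: [-2.87, 2.87], [-0.86, 2.18], [0.17, 2.46], [-1.51, 4.65], [0.06, 2.69], [-2.65, 2.65]. Speed limits (rad/s): [2.57, 2.57, 3.01, 3.14, 3.14, 3.14].

INTERFACE

Orientations are given as [roll, pitch, yaw] about the fixed x, y, z axes, in that order (R = Rz(yaw) Ry(pitch) Rx(roll)).
In Python, from bench import robot gives the robot as it stands.
- The arm moves only by the tool play_rows, never from a script. Its argument "steps" is one flat list of numbers, 5 for each row, row after row: the shift along the tool's x, y, z in mm, then the turn about the tool's z in rad, then the closure, from -1 (fully open) to 1 (shut). A call has 1 to 12 rows; each row is the pose to reach, as a shift and turn from the pose commanded when the call began, along the tool's axes at that moment; what a row does not reach only later rows make up. A row lasts 1/12 s, in which the tool goes at most 41.7 mm and 7.16 degrees, less where a joint would pass 70% of its speed; a pose out of reach is approached as far as the arm can. A call with a gripper value outside its range is refused whole. The fingers move at their own pace and stop on an object; "squeeze" is the grip in N (left out, the last holds). Time passes only in rows, so rows that repeat a pose let the fingers close. It gives the time, the measured TCP pose, the force and the opening at its end, in the units of the state.
- robot.read_state(): the state, without advancing time (a new reading comes with each control period).
- robot.get_image(name): name is "scene" or "top"; returns the picture (384x512x3 uint8, red, green, blue); there is no depth.
- robot.camera_model(name): a dict with "camera_matrix" (3x3 intrinsics, pixels), "extrinsics" (4x4, takes a point from world to camera coordinates). Camera axes: x right, y up, looking along -z (the intrinsics and any distortion apply to the point x, -y, -z); pixel columns grow to the right and rows downward; lengths in mm; the calibration is good to about 2 mm. A picture is of the moment at which its call begins. camera_model takes no time and is no camera call.
- robot.close_job(): hands the job in, once; it reports no verdict.
The state is a dict: "clock": time; "joint_positions": joint angles; "qvel": joint speeds; "effort": joint torques, N m; "tool_pos": TCP position; "orientation": TCP orientation; "force": force on the tool from outside, world axes, zero at the start; "wrist_torque": the same for the moment, N m; "opening": finger opening in mm.
Only numpy, scipy, OpenCV 4.12 (cv2) and the standard library are available. Lean on these libraries where they do the work, as an engineer would, in place of code of your own. Each camera call takes 0.05 s, during which the arm holds its last target. There are 200 camera calls.

TASK

Clamp the heatsink in the ratchet clamp on the repair bench. First flip the red direction lever on the ratchet fully over to its tightening side and swing the orange-gripped handle all the way back to feel that it free-wheels without moving the jaw; then pump the handle until the heatsink is held snugly against the back stop, stopping as soon as you feel the handle stiffen so that the fins are not crushed, and let go. Move the jaw only by the handle and leave the heatsink and the other things on the bench untouched by the gripper.

Things in the scene. Friction and masses are not known exactly. Their poses are not given: they have to be found in the camera images.
- clamp: The bed of the bench clamp: a dark steel plate fixed to the table, 170 (x) x 310 (y) x 15 mm thick; origin at the centre of its underside; its own y axis points from the ratchet end to the back-stop end, z up. The jaw slides along its +y to tighten. The blue back stop (100 wide, top 53 mm above the table) stands on the bed, its face near y 93 mm, but is set differently each time and not measured.
- jaw: Blue sliding jaw with a steel rack, carrying the pad. Block 75 (x) x 22 (y) x 36 mm, top 52 mm above the table; origin 34 mm ahead (+y) of the block's centre at table height, at the clamp's origin at the start. Slides along the clamp's y, 22 mm per rad of driven handle; 30 to 45 mm of travel are needed, two to three strokes. Up to 0.32 rad of a stroke is idle before a tooth (20 teeth) catches.
- axis (a point): Point on the vertical axis about which the ratchet handle turns, on top of the steel ratchet head (84 mm diameter, with a lobe 72 mm out on the side away from the handle; top 78 mm, underside 56 mm above the table). In the clamp frame at x -43, y -90 mm.
- handle (a joint): Angle of the ratchet handle, rad, -0.65 to 0.65 between stops, growing counter-clockwise from above; at 0 it points along the clamp's -y. Counter-clockwise is the tightening stroke, clockwise the return. A flat bar 16 mm wide (top 72 mm above the table) ends in the upright orange grip. It stays where it is left; free-wheeling takes about 1 N at the grip.
- knob (a point): Centre of the top of the orange grip: an upright round post 20 mm in diameter, top 132 mm above the table, clear from z 73 mm (below that a 26 mm collar), standing 120 mm from the ratchet axis on the handle. It does not spin on the handle.
- selector (a joint): Angle of the red direction lever on the handle, rad, -0.42 to 0.42 between stops, growing counter-clockwise from above; at 0 it points at the ratchet axis, along the handle. It starts near -0.4: loosening (handle drives clockwise, free-wheels counter-clockwise). Above 0.36: tightening (drives counter-clockwise, free-wheels clockwise). In between neither pawl holds.
- selector_tip (a point): Centre of the top of the lever's upright red fin, 10 x 10 mm, 50 mm from the lever's pivot, so near the ratchet axis; top 113 mm above the table, fin free from z 86 mm up. About 3 N there moves the lever; it stays where it is left.
- pad: Black rubber pad on the jaw, 66 wide (x) x 6 thick (y) x 28 mm high (19 to 47 mm above the table); origin 3 mm behind its front face, at table height. Sprung, 6 N per mm. Unloaded, driving takes 4 to 5 N at the grip (drag, which also keeps the jaw from running back), of which some 2 N remain when a push pauses; every 5.5 N of clamping adds 1 N.
- heatsink: Loose finned aluminium heatsink, 70 x 70 x 34 mm, 0.2 to 0.3 kg, lying on the clamp bed between pad and back stop with a gap to both; origin at the centre of its underside. It is held well at 5 to 20 N of clamping force; above 30 N the fins bend.
- screwdriver: Bystander: red-handled screwdriver lying beyond the clamp, 190 mm long.
- screw_tray: Bystander: grey divided screw tray, 90 x 120 x 22 mm; origin at the centre of its underside.
- drive: Bystander: hard disk drive, 147 x 102 x 26 mm; origin at the centre of its underside.
- mouse: Bystander: white computer mouse, about 75 x 58 x 33 mm.
- pivot (a point): Pivot of the direction lever, on the handle's far side: 50 mm from the ratchet axis, opposite to the grip, at the top of the head (78 mm above the table).
There are look-alikes about, which are no part of the job. What is shaped like the heatsink but green or yellow is not meant.

How it is judged:
By the outcome, as a careful person would: the job done as asked, in the order asked, and still so for the second after the job is handed in, with the robot touching nothing.
It also fails if it takes over 64 s, if anything falls off the work surface, if the arm or the gripper's body presses on something with over 40 N, if the wrist force passes 120 N, or if a joint passes its speed limit or range.

## Working session

There is one attempt and no reset: what is moved stays moved. The work goes in short steps, Python scripts to look and compute and a tool call to move; the robot and the scene stay as the last step left them, time stands still between calls to the robot, and variables do not carry over. Pictures are saved under pics/ and viewed, about 8 in all and at most 12, crops included, and the job is handed in when it is done.

Besides the shell and the picture viewer there is one more tool, called after "Request:" by a JSON object that holds its "api" and its "payload", one argument or row to a line. play_rows: Moves the arm, as the interface text tells. Its arguments: {"type":"object","properties":{"steps":{"type":"array","items":{"type":"number"}},"squeeze":{"type":"number"}},"required":["steps"]}

```bash
mkdir -p pics; ls
cat > h.py <<'E'
import numpy as np, cv2
from bench import robot
def cam(n):
    m=robot.camera_model(n); return np.array(m["camera_matrix"]),np.array(m["extrinsics"]),m
def proj(n,p):
    K,E,_=cam(n); q=E[:3,:3]@np.array(p,float)+E[:3,3]; q=K@np.array([q[0],-q[1],-q[2]]); return q[:2]/q[2]
def ray(n,uv):
    K,E,_=cam(n); d=np.linalg.inv(K)@np.array([uv[0],uv[1],1.]); d=np.array([d[0],-d[1],-d[2]])
    R=E[:3,:3]; return -R.T@E[:3,3], R.T@d
def onz(n,uv,z):
    o,d=ray(n,uv); return o+d*(z-o[2])/d[2]
def snap(n,f):
    im=robot.get_image(n); cv2.imwrite('pics/'+f,im[:,:,::-1]); return im
E
python3 - <<'E'
from h import *
for n in("scene","top"):
    snap(n,n+"0.png"); print(robot.camera_model(n))
print(robot.read_state(), robot.hold_point_z)
E
```

```text
pics
{'camera_matrix': array([[350.39882096,   0.        , 256.52698261],
       [  0.        , 350.39882096, 189.90599199],
       [  0.        ,   0.        ,   1.        ]]), 'extrinsics': array([[-2.55488396e-01,  9.66804903e-01,  3.73607429e-03,
         2.11658547e+02],
       [-6.79872897e-01, -1.82408364e-01,  7.10281657e-01,
         3.05595618e+02],
       [ 6.87385280e-01,  1.78928666e-01,  7.03907671e-01,
        -1.49516033e+03],
       [ 0.00000000e+00,  0.00000000e+00,  0.00000000e+00,
         1.00000000e+00]])}
{'camera_matrix': array([[468.8107127 ,   0.        , 263.70417229],
       [  0.        , 468.8107127 , 192.9588642 ],
       [  0.        ,   0.        ,   1.        ]]), 'extrinsics': array([[ 4.93630460e-03, -9.99985629e-01,  2.09156279e-03,
        -3.86372794e+01],
       [ 9.83368433e-01,  5.23399723e-03,  1.81546497e-01,
        -5.54865317e+02],
       [-1.81554835e-01,  1.16060802e-03,  9.83380137e-01,
        -1.57614614e+03],
       [ 0.00000000e+00,  0.00000000e+00,  0.00000000e+00,
         1.00000000e+00]])}
{'clock': 0.1, 'joint_positions': array([-1.19566447e+00,  9.17930074e-02,  1.23177539e+00, -1.69383389e-05,
        1.81983205e+00, -5.67165456e-02]), 'qvel': array([ 0.00134779, -0.00177732, -0.00342681,  0.00048885, -0.00080682,
        0.00046531]), 'effort': array([ 1.90390740e-03, -4.47856987e+01, -4.07569957e+01,  6.99579972e-02,
        2.84191919e-02, -1.06215364e-04]), 'tool_pos': array([ 251.01094095, -544.66104056,  221.60871773]), 'orientation': array([-3.13978683e+00, -8.60800135e-05,  4.31844168e-01]), 'force': array([-0.15482602, -0.55258323, -1.13010202]), 'wrist_torque': array([-0.04140572, -0.02440754,  0.01754591]), 'opening': 87.93494536203981} -18.700000000000003
```

View pics/scene0.png

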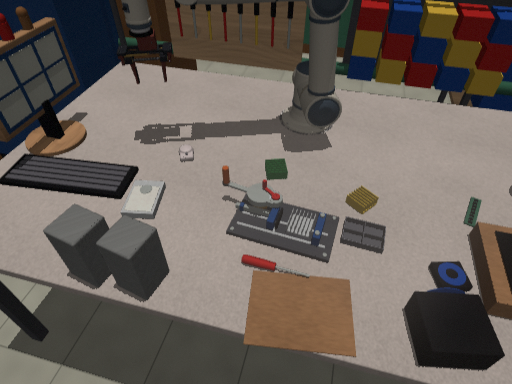

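View pics/top0.png

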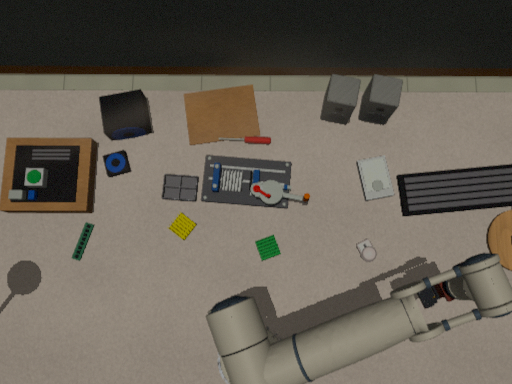

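The clamp is at about top (247,182), with the heatsink at (232,180), the head at (268,191), the orange grip at (306,197) and the red lever at (258,189). Next I'll measure colours and view an enlarged crop of both pictures.

```bash
cat >> h.py <<'E'
def blobs(im,lo,hi,box,mina=4):
    h=cv2.cvtColor(im,cv2.COLOR_RGB2HSV); m=cv2.inRange(h,np.array(lo),np.array(hi))
    k=np.zeros_like(m); x0,y0,x1,y1=box; k[y0:y1,x0:x1]=m[y0:y1,x0:x1]
    n,l,s,c=cv2.connectedComponentsWithStats(k); return [(c[i].round(1),s[i]) for i in range(1,n) if s[i][4]>=mina]
E
python3 - <<'E'
from h import *
a=cv2.imread('pics/top0.png');b=cv2.imread('pics/scene0.png')
A=cv2.resize(a[145:220,195:320],None,fx=6,fy=6,interpolation=cv2.INTER_CUBIC)[:,:750]
B=cv2.resize(b[155:260,210:345],None,fx=5,fy=5,interpolation=cv2.INTER_CUBIC)
cv2.imwrite('pics/c0.png',A);cv2.imwrite('pics/c1.png',B)
for n,im,box in(("top",a,(195,145,320,220)),("scene",b,(210,155,345,250))):
    im=im[:,:,::-1]
    for nm,lo,hi in(("red",(0,150,90),(4,255,255)),("red2",(174,150,90),(180,255,255)),("orange",(5,150,90),(18,255,255)),("blue",(100,120,40),(125,255,255))):
        for c,s in blobs(im,lo,hi,box): print(n,nm,c,s)
E
```

```text
top red [259.7 190.5] [253 185  18  12  67]
top orange [306.4 196. ] [304 194   6   5  25]
top blue [216.  177.1] [212 163   9  28 145]
top blue [255.9 175.7] [253 170   7  13  79]
top blue [285.1 187.1] [284 185   3   5  14]
scene red [264.4 180.9] [263 180   4   3   7]
scene red [272.7 194. ] [265 187  15  13  60]
scene orange [225. 168.] [223 166   5   5  19]
scene blue [241.8 203.7] [241 203   3   3   6]
scene blue [272.2 215.1] [267 209  11  13  81]
scene blue [319.1 225.8] [313 216  12  22 105]
```

View pics/c0.png

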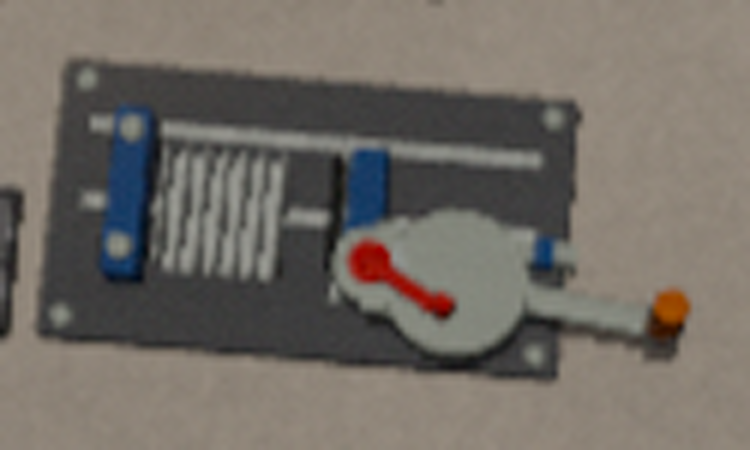

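View pics/c1.png

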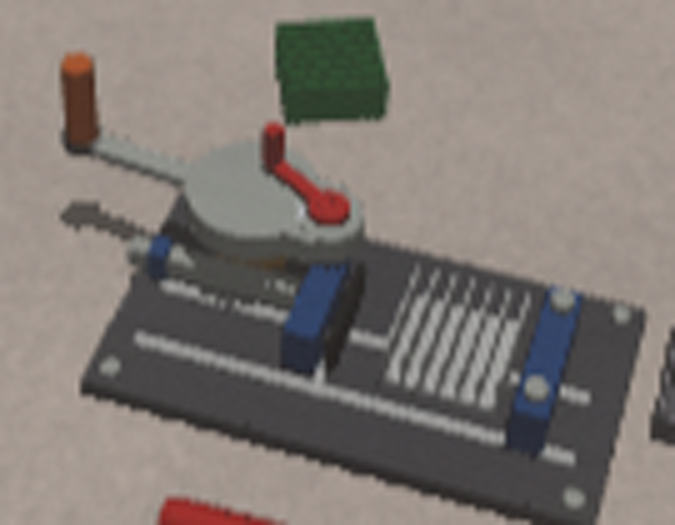

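Run:
```python
from h import *
f=lambda x,y:((x+.5)/6-.5+195,(y+.5)/6-.5+145)
g=lambda x,y:((x+.5)/5-.5+210,(y+.5)/5-.5+155)
C=np.array([onz("top",f(*p),15) for p in((68,62),(578,102),(555,378),(38,335))])[:,:2]
print("corners",C.round(1)); print("sides",[np.linalg.norm(C[i]-C[(i+1)%4]).round(1) for i in range(4)])
o=C.mean(0); yv=(C[0]-C[1]+C[3]-C[2]); yv/=np.linalg.norm(yv); xv=np.array([yv[1],-yv[0]])
print("o",o,"yaw",np.arctan2(xv[1],xv[0]))
ax=o-43*xv-90*yv; print("axis",ax)
def two(p,q):
    a,d=ray("top",p);b,e=ray("scene",q); A=np.stack([d,-e],1); s=np.linalg.lstsq(A,b-a,rcond=None)[0]
    return ((a+d*s[0]+b+e*s[1])/2).round(1), np.linalg.norm(a+d*s[0]-b-e*s[1]).round(1)
for nm,p,q,z in(("knob",(671,303),(77,63),132),("tip",(442,302),(272,128),113),("pivot",(369,260),(328,206),86)):
    P=onz("top",f(*p),z); Q=onz("scene",g(*q),z)
    print(nm,P.round(1),Q.round(1),two(f(*p),g(*q)),"r from axis",np.linalg.norm(P[:2]-ax).round(1),"ang",np.arctan2(*( (P[:2]-ax)@np.stack([xv,-yv],1))).round(3))
for nm,p,z in(("jaw front top",(347,190),52),("stop face",(152,190),53),("hs back",(283,190),49),("hs front",(165,190),49)):
    P=onz("top",f(*p),z)[:2]-o; print(nm,P@xv,P@yv)
```

```text
corners [[ 699.9  173. ]
 [ 676.8 -133. ]
 [ 509.6 -118.6]
 [ 533.7  186.1]]
sides [np.float64(306.9), np.float64(167.8), np.float64(305.6), np.float64(166.7)]
o [605.00197092  26.85726027] yaw -0.07693122800228591
axis [555.2121712  -59.57176172]
knob [ 533.7 -176.3  132. ] [ 533.4 -177.8  132. ] (array([ 533.8, -177. ,  132.5]), np.float64(1.3)) r from axis 118.7 ang -0.105
tip [537.  -50.9 113. ] [539.  -53.7 113. ] (array([537.5, -52.4, 111.8]), np.float64(3.1)) r from axis 20.1 ang -1.939
pivot [565.9  -9.7  86. ] [568.3 -11.4  86. ] (array([566.4, -10.7,  84.2]), np.float64(2.0)) r from axis 50.9 ang 3.008
jaw front top 10.676347694256293 -22.199141888810686
stop face 1.1352024182335008 90.73012677038855
hs back 8.26619511594981 15.096502779517229
hs front 2.6112699711078418 83.62624332282199
```

Request:
{"api": "play_rows", "payload": {
  "steps": [442, -345, 62, -0.97, 1, 442, -345, 62, -0.97, 1, 442, -345, 62, -0.97, 1, 442, -345, 62, -0.97, 1, 442, -345, 62, -0.97, 1, 442, -345, 62, -0.97, 1, 442, -345, 62, -0.97, 1, 442, -345, 62, -0.97, 1, 442, -345, 62, -0.97, 1, 442, -345, 62, -0.97, 1, 442, -345, 62, -0.97, 1, 442, -345, 62, -0.97, 1],
  "squeeze": 15
}}

```text
clock: 1.1
tool_pos: [479.2, -101.2, 167.2]
orientation: [-3.141, 0.0, 1.402]
force: [0.9, 0.7, -0.0]
opening: 11.5
```

```bash
cat >> h.py <<'E'
def rel(x,y,z,yaw,frm=None):
    s=robot.read_state(); p=s["tool_pos"]; w=s["orientation"][2]
    if frm is not None: p=np.array(frm[:3]); w=frm[3]
    d=np.array([x,y,z])-p
    return np.round([d[0]*np.cos(w)+d[1]*np.sin(w), d[0]*np.sin(w)-d[1]*np.cos(w), -d[2], -(yaw-w)],3)
def st():
    s=robot.read_state(); print(round(s["clock"],2),s["tool_pos"].round(1),s["orientation"].round(3),"F",s["force"].round(1),"op",round(s["opening"],1)); return s
E
python3 -c "
from h import *
st();print(rel(508,-47,160,1.40))"
```

```text
1.1 [ 479.2 -101.2  167.2] [-3.141  0.     1.402] F [ 0.9  0.7 -0. ] op 11.5
[5.8245e+01 1.9248e+01 7.1990e+00 2.0000e-03]
```

Request:
{"api": "play_rows", "payload": {
  "steps": [58, 17, 20, 0, 1, 58, 17, 20, 0, 1, 58, 17, 40, 0, 1, 58, 17, 40, 0, 1, 58, 17, 40, 0, 1]
}}

```text
clock: 1.52
tool_pos: [504.5, -48.7, 126.3]
orientation: [-3.138, 0.0, 1.402]
force: [-0.9, -0.5, 0.4]
opening: 0.7
```

```bash
python3 -c "
from h import *
s=st()
a=snap('top','top1.png');b=snap('scene','scene1.png')
A=cv2.resize(a[145:220,195:320],None,fx=6,fy=6,interpolation=cv2.INTER_CUBIC)
B=cv2.resize(b[145:230,200:310],None,fx=5,fy=5,interpolation=cv2.INTER_CUBIC)
cv2.imwrite('pics/d1.png',np.vstack([cv2.resize(B,(600,463))])[:,:,::-1])
"
```

```text
1.52 [504.5 -48.7 126.3] [-3.138  0.     1.402] F [-0.9 -0.5  0.4] op 0.7
```

View pics/d1.png

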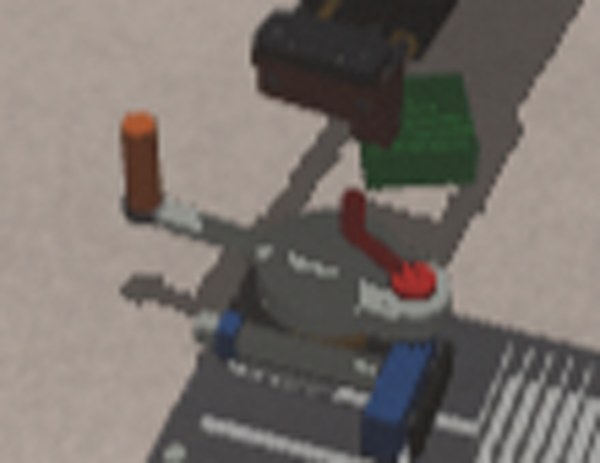

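The fingers hang clear on the -x side of the red fin, at about (352,200) in the crop. I'll lower and push along tool y.

Request:
{"api": "play_rows", "payload": {
  "steps": [0, 0, 16, 0, 1, 0, 0, 32, 0, 1, 0, 0, 32, 0, 1, 0, 8, 32, 0, 1, 0, 14, 32, 0, 1, 0, 20, 32, 0, 1, 0, 26, 32, 0, 1, 0, 32, 32, 0, 1, 0, 38, 32, 0, 1, 0, 43, 32, 0, 1, 0, 46, 32, 0, 1, 0, 46, 32, 0, 1]
}}

```text
clock: 2.62
tool_pos: [551.7, -56.7, 96.0]
orientation: [3.141, -0.0, 1.402]
force: [-0.5, -0.3, -0.7]
opening: 0.7
```

```bash
cat >> h.py <<'E'
def look(tag,box=(195,145,320,220)):
    a=snap('top',tag+'t.png');b=snap('scene',tag+'s.png')
    for n,im,bx in(("top",a,(195,145,345,230)),("scene",b,(200,140,345,250))):
        for nm,lo,hi in(("red",(0,150,60),(4,255,255)),("orange",(5,150,60),(18,255,255)),("blue",(100,120,30),(125,255,255))):
            print(n,nm,[(list(c),list(map(int,s))) for c,s in blobs(im,lo,hi,bx,6)])
    return a,b
E
python3 -c "
from h import *
st();look('p1')"
```

```text
2.62 [551.7 -56.7  96. ] [ 3.141 -0.     1.402] F [-0.5 -0.3 -0.7] op 0.7
top red [([np.float64(255.4), np.float64(188.1)], [253, 185, 6, 7, 28])]
top orange [([np.float64(260.9), np.float64(192.2)], [258, 190, 7, 4, 10]), ([np.float64(274.2), np.float64(194.4)], [271, 194, 8, 2, 11]), ([np.float64(306.4), np.float64(196.2)], [304, 194, 6, 6, 27])]
top blue [([np.float64(216.0), np.float64(177.8)], [212, 163, 9, 29, 152])]
scene red [([np.float64(277.2), np.float64(196.9)], [275, 194, 5, 6, 18])]
scene orange [([np.float64(225.0), np.float64(168.0)], [223, 166, 5, 5, 19])]
scene blue [([np.float64(272.4), np.float64(214.7)], [267, 208, 12, 15, 94]), ([np.float64(319.5), np.float64(224.2)], [315, 216, 10, 19, 89]), ([np.float64(315.6), np.float64(235.9)], [313, 234, 7, 4, 14])]
```

Request:
{"api": "play_rows", "payload": {
  "steps": [0, 3, 0, 0, 1, 0, 6, 0, 0, 1, 0, 8, 0, 0, 1]
}}

```text
clock: 2.97
tool_pos: [558.6, -57.0, 95.7]
orientation: [-3.141, -0.002, 1.403]
force: [-4.9, 3.1, 1.3]
opening: 0.5
```

Request:
{"api": "play_rows", "payload": {
  "steps": [0, 2, 0, 0, 1, 0, 3, 0, 0, 1]
}}

```text
clock: 3.13
tool_pos: [561.4, -57.4, 95.5]
orientation: [-3.14, -0.002, 1.403]
force: [-3.8, 3.2, 1.7]
opening: 0.1
```

Request:
{"api": "play_rows", "payload": {
  "steps": [0, 2, 0, 0, 1, 0, 3, 0, 0, 1]
}}

```text
clock: 3.3
tool_pos: [562.8, -57.8, 95.4]
orientation: [-3.136, -0.001, 1.403]
force: [-12.6, 4.8, 5.9]
opening: 0.2
```

Request:
{"api": "play_rows", "payload": {
  "steps": [0, 2, 0, 0, 1, 0, 3, 0, 0, 1]
}}

```text
clock: 3.47
tool_pos: [563.4, -58.4, 95.3]
orientation: [-3.13, -0.0, 1.402]
force: [-23.6, 4.7, 10.3]
opening: 0.5
```

The force rose to 24 N with almost no motion, so the lever is on its stop. I'll back off, lift and check.

Request:
{"api": "play_rows", "payload": {
  "steps": [0, -10, 0, 0, 1, 0, -22, 0, 0, 1, 0, -30, -15, 0, 1, 0, -30, -45, 0, 1, -40, -30, -60, 0, 0, -80, -30, -60, 0, 0, -116, -26, -60, 0, -0.2, -116, -26, -60, 0, -0.2, -116, -26, -60, 0, -0.2, -116, -26, -60, 0, -0.2]
}}

```text
clock: 4.3
tool_pos: [522.7, -169.2, 155.5]
orientation: [3.141, -0.001, 1.401]
force: [-0.0, 0.7, -0.3]
opening: 36.8
```

```bash
python3 -c "
from h import *
st();a,b=look('p2')
A=cv2.resize(a[160:215,240:325],None,fx=7,fy=7,interpolation=cv2.INTER_CUBIC)
B=cv2.resize(b[155:240,210:329],None,fx=5,fy=5,interpolation=cv2.INTER_CUBIC)
cv2.imwrite('pics/d2a.png',np.vstack([A[:,:595][:380],B[:,:595]])[:800,:,::-1][:,:])
" ; python3 -c "
import cv2;a=cv2.imread('pics/d2a.png');print(a.shape);cv2.imwrite('pics/d2.png',cv2.resize(a,None,fx=.74,fy=.74))"
```

```text
4.3 [ 522.7 -169.2  155.5] [ 3.141e+00 -1.000e-03  1.401e+00] F [-0.   0.7 -0.3] op 36.8
top red [([np.float64(261.2), np.float64(186.6)], [253, 183, 20, 8, 68]), ([np.float64(301.4), np.float64(198.7)], [298, 196, 8, 5, 12])]
top orange [([np.float64(298.1), np.float64(196.8)], [297, 195, 3, 5, 9])]
top blue [([np.float64(216.0), np.float64(177.6)], [212, 163, 9, 29, 154]), ([np.float64(256.0), np.float64(175.5)], [253, 170, 7, 12, 76])]
scene red [([np.float64(258.1), np.float64(189.1)], [257, 188, 3, 3, 8]), ([np.float64(270.9), np.float64(196.4)], [260, 194, 19, 6, 61])]
scene orange [([np.float64(226.6), np.float64(169.2)], [225, 167, 4, 6, 16]), ([np.float64(226.5), np.float64(177.8)], [226, 174, 2, 8, 10])]
scene blue [([np.float64(241.7), np.float64(204.0)], [240, 203, 4, 3, 9]), ([np.float64(272.3), np.float64(215.0)], [267, 209, 12, 13, 83]), ([np.float64(319.6), np.float64(224.2)], [315, 216, 10, 19, 89]), ([np.float64(315.9), np.float64(236.0)], [313, 234, 7, 4, 14])]
(800, 595, 3)
```

View pics/d2.png

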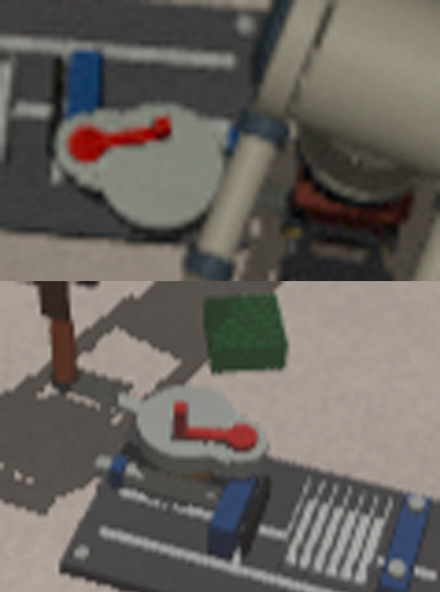

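The lever has swung over: pivot at crop (88,144), tip at (161,126). I'll put numbers on its angle and on the handle's.

```bash
python3 -c "
from h import *
f=lambda x,y:((x/.74+.5)/7-.5+240,(y/.74+.5)/7-.5+160)
ax=np.array([555.2,-59.6])
p=onz('top',f(88,144),86)[:2];t=onz('top',f(161,126),113)[:2]
print(p,t,np.linalg.norm(p-t))
hd=ax-p; print('handle',np.arctan2(hd[1],hd[0])+np.pi/2+.077,'sel',np.arctan2(*(t-p)[::-1])-np.arctan2(hd[1],hd[0]))
print(onz('scene',(225.7,167.5),132), onz('scene',(225,166.5),132))
g=lambda x,y:((x/.74+.5)/5-.5+210,((y/.74-380)+.5)/5-.5+155)
p=onz('scene',g(243,436),86)[:2];t=onz('scene',g(180,406),113)[:2];print(p,t)
"
```

```text
[567.76292621 -11.35335158] [574.55415186 -58.82607736] 47.95602609462287
handle -0.17773296869785254 sel 0.39682422463829026
[ 534.13013386 -175.33188659  132.        ] [ 530.27753157 -178.85880979  132.        ]
[570.81618779 -10.62636753] [577.25215717 -61.58369238]
```

Request:
{"api": "play_rows", "payload": {
  "steps": [-6, 12, 0, 0.03, -0.3, -6, 12, 0, 0.03, -0.3, -6, 12, 0, 0.03, -0.3, -6, 12, 30, 0.03, -0.3, -6, 12, 60, 0.03, -0.3, -6, 12, 70, 0.03, -0.3, -6, 12, 70, 0.03, -0.3]
}}

```text
clock: 4.98
tool_pos: [531.1, -175.9, 82.0]
orientation: [-3.135, -0.001, 1.373]
force: [1.0, -0.1, 0.0]
opening: 57.1
```

Request:
{"api": "play_rows", "payload": {
  "steps": [0, 0, 0, 0, 1, 0, 0, 0, 0, 1, 0, 0, 0, 0, 1, 0, 0, 0, 0, 1, 0, 0, 0, 0, 1, 0, 0, 0, 0, 1],
  "squeeze": 12
}}

```text
clock: 5.48
tool_pos: [533.2, -177.7, 86.6]
orientation: [3.141, 0.0, 1.372]
force: [-3.7, -0.6, 2.7]
opening: 20.6
```

```bash
python3 -c "
from h import *
st()"
```

```text
5.48 [ 533.2 -177.7   86.6] [3.141 0.    1.372] F [-3.7 -0.6  2.7] op 20.6
```

Request:
{"api": "play_rows", "payload": {
  "steps": [0.15, -6, 0, 0.05, 1, 0.6, -12, 0, 0.1, 1, 1.4, -17.9, 0, 0.15, 1, 2.4, -23.8, 0, 0.2, 1, 3.7, -29.7, 0, 0.25, 1, 5.4, -35.5, 0, 0.3, 1, 7.3, -41.2, 0, 0.35, 1, 9.5, -46.7, 0, 0.4, 1, 12, -52.2, 0, 0.45, 1, 14.7, -57.5, 0, 0.5, 1, 14.7, -57.5, 0, 0.5, 1]
}}

```text
clock: 6.4
tool_pos: [479.5, -151.8, 86.5]
orientation: [3.14, 0.0, 0.87]
force: [-1.9, -1.3, 2.6]
opening: 19.9
```

```bash
cat >> h.py <<'E'
AX=np.array([555.2,-59.6])
def hs():
    s=st(); d=s["tool_pos"][:2]-AX; r=np.linalg.norm(d); a=np.arctan2(d[1],d[0]); t=np.array([-np.sin(a),np.cos(a)])
    print("h",round(a+np.pi/2+.077,3),"r",r.round(1),"Ft",(s["force"][:2]@t).round(1),"Fr",(s["force"][:2]@d/r).round(1),"yawerr",round(s["orientation"][2]-a-np.pi,3))
E
python3 -c "
from h import *
hs();look('p3')"
```

```text
6.4 [ 479.5 -151.8   86.5] [3.14 0.   0.87] F [-1.9 -1.3  2.6] op 19.9
h -0.61 r 119.3 Ft -0.6 Fr 2.2 yawerr -0.014
top red [([np.float64(263.8), np.float64(182.9)], [256, 179, 20, 8, 67])]
top orange [([np.float64(299.7), np.float64(219.0)], [295, 217, 10, 5, 22])]
top blue [([np.float64(216.1), np.float64(177.6)], [212, 163, 9, 29, 152]), ([np.float64(255.7), np.float64(173.7)], [253, 170, 7, 11, 49]), ([np.float64(253.3), np.float64(187.8)], [252, 184, 5, 8, 18])]
scene red [([np.float64(255.7), np.float64(188.0)], [255, 187, 3, 3, 7]), ([np.float64(266.4), np.float64(199.1)], [257, 194, 17, 10, 66])]
scene orange [([np.float64(239.2), np.float64(163.8)], [238, 157, 4, 17, 38])]
scene blue [([np.float64(241.7), np.float64(204.0)], [240, 203, 4, 3, 9]), ([np.float64(272.3), np.float64(215.7)], [267, 206, 13, 17, 72]), ([np.float64(319.6), np.float64(224.1)], [315, 216, 10, 19, 89]), ([np.float64(315.6), np.float64(235.8)], [313, 234, 7, 4, 13])]
```

Request:
{"api": "play_rows", "payload": {
  "steps": [0, -2.4, 0, 0.02, 1, 0.1, -4.8, 0, 0.04, 1, 0.1, -5.5, 0, 0.045, 1]
}}

```text
clock: 6.75
tool_pos: [477.0, -149.5, 86.5]
orientation: [3.136, -0.0, 0.825]
force: [7.1, -8.2, 0.9]
opening: 20.0
```

Request:
{"api": "play_rows", "payload": {
  "steps": [0, -1.5, 0, 0.01, 1, 0, -3, 0, 0.02, 1, 0, -3, 0, 0.02, 1]
}}

```text
clock: 7.0
tool_pos: [477.2, -149.3, 86.4]
orientation: [3.129, -0.002, 0.804]
force: [15.5, -14.2, -4.1]
opening: 20.4
```

```bash
python3 -c "
from h import *
hs()"
```

```text
7.0 [ 477.2 -149.3   86.4] [ 3.129e+00 -2.000e-03  8.040e-01] F [ 15.5 -14.2  -4.1] op 20.4
h -0.639 r 118.9 Ft 21.0 Fr 0.5 yawerr -0.05
```

The handle is on its return stop: 21 N, and the jaw's blue blobs haven't moved. Next is tightening stroke 1.

Request:
{"api": "play_rows", "payload": {
  "steps": [0.2, 6.6, 0, -0.055, 1, 0.7, 13.2, 0, -0.11, 1, 1.6, 19.7, 0, -0.165, 1, 2.9, 26.2, 0, -0.22, 1, 4.5, 32.6, 0, -0.275, 1, 6.5, 38.9, 0, -0.33, 1, 8.8, 45.1, 0, -0.385, 1, 11.4, 51.1, 0, -0.44, 1, 14.4, 57, 0, -0.495, 1, 17.7, 62.7, 0, -0.55, 1, 21.3, 68.3, 0, -0.605, 1, 25.2, 73.6, 0, -0.66, 1]
}}

```text
clock: 8.0
tool_pos: [543.9, -178.6, 86.3]
orientation: [-3.141, -0.001, 1.469]
force: [-4.9, -0.8, 8.3]
opening: 20.0
```

```bash
python3 -c "
from h import *
hs();look('p4')"
```

```text
8.0 [ 543.9 -178.6   86.3] [-3.141e+00 -1.000e-03  1.469e+00] F [-4.9 -0.8  8.3] op 20.0
h -0.018 r 119.5 Ft -4.8 Fr 1.2 yawerr -0.007
top red [([np.float64(260.5), np.float64(187.9)], [253, 183, 19, 10, 71])]
top orange [([np.float64(301.3), np.float64(195.1)], [299, 192, 7, 6, 18])]
top blue [([np.float64(216.1), np.float64(177.6)], [212, 163, 9, 29, 151]), ([np.float64(253.0), np.float64(177.3)], [249, 170, 9, 20, 102]), ([np.float64(284.9), np.float64(186.8)], [284, 185, 3, 5, 9])]
scene red [([np.float64(259.0), np.float64(189.5)], [258, 189, 3, 2, 6]), ([np.float64(272.2), np.float64(195.3)], [261, 192, 19, 7, 60])]
scene orange []
scene blue [([np.float64(241.7), np.float64(204.2)], [240, 203, 4, 4, 10]), ([np.float64(275.7), np.float64(214.4)], [270, 206, 12, 17, 104]), ([np.float64(319.6), np.float64(224.1)], [315, 216, 10, 19, 89]), ([np.float64(315.6), np.float64(235.9)], [313, 234, 7, 4, 14])]
```

Request:
{"api": "play_rows", "payload": {
  "steps": [0.2, 6.6, 0, -0.055, 1, 0.7, 13.2, 0, -0.11, 1, 1.6, 19.7, 0, -0.165, 1, 2.9, 26.2, 0, -0.22, 1, 4.5, 32.6, 0, -0.275, 1, 6.5, 38.9, 0, -0.33, 1, 8.8, 45.1, 0, -0.385, 1, 11.4, 51.1, 0, -0.44, 1, 14.4, 57, 0, -0.495, 1, 17.7, 62.7, 0, -0.55, 1, 21.3, 68.3, 0, -0.605, 1, 22.9, 70.7, 0, -0.63, 1]
}}

```text
clock: 9.1
tool_pos: [616.6, -162.8, 86.3]
orientation: [-3.141, -0.001, 2.099]
force: [-5.5, -0.8, 7.0]
opening: 19.9
```

```bash
python3 -c "
from h import *
hs();look('p5')"
```

```text
9.1 [ 616.6 -162.8   86.3] [-3.141e+00 -1.000e-03  2.099e+00] F [-5.5 -0.8  7. ] op 19.9
h 0.614 r 120.1 Ft -5.2 Fr -2.1 yawerr -0.008
top red [([np.float64(260.9), np.float64(194.3)], [255, 184, 14, 18, 75])]
top orange [([np.float64(303.0), np.float64(174.9)], [301, 173, 5, 5, 16])]
top blue [([np.float64(216.0), np.float64(177.7)], [212, 163, 9, 29, 153]), ([np.float64(248.8), np.float64(180.0)], [245, 169, 8, 22, 137]), ([np.float64(285.4), np.float64(187.9)], [284, 186, 4, 4, 10])]
scene red [([np.float64(273.4), np.float64(189.2)], [266, 185, 14, 10, 53]), ([np.float64(264.0), np.float64(188.7)], [263, 188, 3, 3, 7])]
scene orange []
scene blue [([np.float64(280.4), np.float64(215.0)], [274, 206, 13, 18, 117]), ([np.float64(319.1), np.float64(225.8)], [313, 216, 12, 22, 104])]
```

Stroke 1 drove the jaw about 25 mm. Now the return stroke.

Request:
{"api": "play_rows", "payload": {
  "steps": [0.2, -6.6, 0, 0.055, 1, 0.7, -13.2, 0, 0.11, 1, 1.6, -19.7, 0, 0.165, 1, 2.9, -26.2, 0, 0.22, 1, 4.5, -32.6, 0, 0.275, 1, 6.5, -38.9, 0, 0.33, 1, 8.8, -45.1, 0, 0.385, 1, 11.4, -51.1, 0, 0.44, 1, 14.4, -57, 0, 0.495, 1, 17.7, -62.7, 0, 0.55, 1, 21.3, -68.3, 0, 0.605, 1, 25.2, -73.6, 0, 0.66, 1]
}}

```text
clock: 10.2
tool_pos: [540.9, -178.2, 86.2]
orientation: [3.14, -0.001, 1.434]
force: [0.9, -0.8, 3.9]
opening: 19.7
```

Request:
{"api": "play_rows", "payload": {
  "steps": [0.2, -6.6, 0, 0.055, 1, 0.7, -13.2, 0, 0.11, 1, 1.6, -19.7, 0, 0.165, 1, 2.9, -26.2, 0, 0.22, 1, 4.5, -32.6, 0, 0.275, 1, 6.5, -38.9, 0, 0.33, 1, 8.8, -45.1, 0, 0.385, 1, 11.4, -51.1, 0, 0.44, 1, 14.4, -57, 0, 0.495, 1, 17.7, -62.7, 0, 0.55, 1, 17.7, -62.7, 0, 0.55, 1]
}}

```text
clock: 11.12
tool_pos: [480.7, -151.9, 86.2]
orientation: [3.141, -0.001, 0.885]
force: [-0.7, -0.6, 4.9]
opening: 19.6
```

```bash
python3 -c "
from h import *
hs();a,b=look('p6')
A=cv2.resize(a[155:210,195:305],None,fx=7,fy=7,interpolation=cv2.INTER_CUBIC);cv2.imwrite('pics/d6.png',A[:,:,::-1])"
```

```text
11.12 [ 480.7 -151.9   86.2] [ 3.141e+00 -1.000e-03  8.850e-01] F [-0.7 -0.6  4.9] op 19.6
h -0.602 r 118.6 Ft -0.2 Fr 0.9 yawerr -0.007
top red [([np.float64(263.6), np.float64(183.0)], [256, 179, 19, 8, 67])]
top orange [([np.float64(300.9), np.float64(219.3)], [298, 218, 7, 4, 14])]
top blue [([np.float64(216.1), np.float64(177.7)], [212, 163, 9, 29, 152]), ([np.float64(248.8), np.float64(180.0)], [245, 169, 8, 22, 136])]
scene red [([np.float64(255.7), np.float64(188.0)], [255, 187, 3, 3, 7]), ([np.float64(266.8), np.float64(199.1)], [257, 194, 18, 10, 67])]
scene orange [([np.float64(239.1), np.float64(163.4)], [238, 158, 3, 13, 31])]
scene blue [([np.float64(241.9), np.float64(203.9)], [241, 203, 3, 3, 8]), ([np.float64(280.4), np.float64(214.9)], [275, 206, 12, 18, 111]), ([np.float64(319.5), np.float64(224.2)], [315, 216, 10, 19, 89]), ([np.float64(315.8), np.float64(236.0)], [313, 234, 7, 4, 13])]
```

View pics/d6.png

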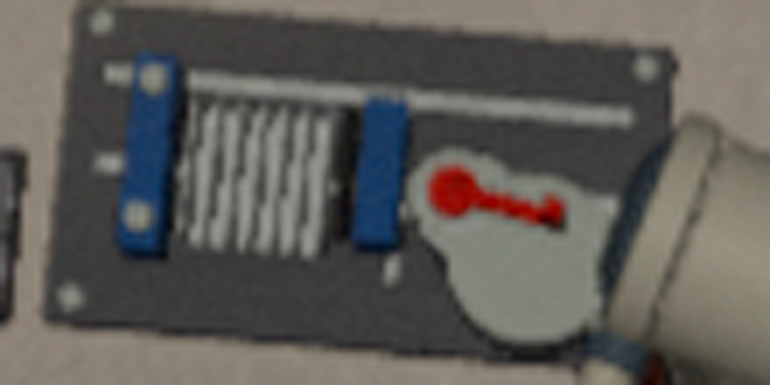

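```bash
cat >> h.py <<'E'
O=np.array([605.,26.86]);YV=np.array([.0769,.997]);XV=np.array([.997,-.0769])
def gap(im):
    # blue-ness profile along clamp y at several x; subpixel half-level edges
    B=im[:,:,2].astype(float)-im[:,:,0]; B=cv2.GaussianBlur(B,(3,3),.6); ys=np.arange(-40,125,.25); out=[]
    for x in (14,18,22,26,30):
        pt=np.array([proj("top",[*(O+x*XV+y*YV),52]) for y in ys],np.float32)
        p=cv2.remap(B.astype(np.float32),pt[:,0].copy(),pt[:,1].copy(),cv2.INTER_LINEAR).ravel()
        h=p.max()/2; e=np.nonzero((p[1:]>h)!=(p[:-1]>h))[0]; out.append([round(float(ys[i]),1) for i in e])
    print("edges",out)
E
python3 -c "
from h import *
for n in('top0','p4t','p5t','p6t'): print(n);gap(cv2.imread('pics/'+n+'.png')[:,:,::-1])"
```

```text
top0Traceback (most recent call last):
  File "<string>", line 3, in <module>
    for n in('top0','p4t','p5t','p6t'): print(n);gap(cv2.imread('pics/'+n+'.png')[:,:,::-1])
                                                 ~~~^^^^^^^^^^^^^^^^^^^^^^^^^^^^^^^^^^^^^^^^
  File "h.py", line 40, in gap
    pt=np.array([proj("top",[*(O+x*XV+y*YV),52]) for y in ys],np.float32)
                 ~~~~^^^^^^^^^^^^^^^^^^^^^^^^^^^
  File "h.py", line 6, in proj
    K,E,_=cam(n); q=E[:3,:3]@np.array(p,float)+E[:3,3]; q=K@np.array([q[0],-q[1],-q[2]]); return q[:2]/q[2]
          ~~~^^^
  File "h.py", line 4, in cam
    m=robot.camera_model(n); return np.array(m["camera_matrix"]),np.array(m["extrinsics"]),m
ValueError: time passes only in moves, steps and waits
```

Too many calibration calls in one script, so I'll cache the model.

```bash
sed -i 's/^def cam(n):/import functools\n@functools.lru_cache(None)\ndef cam(n):/' h.py
python3 -c "
from h import *
for n in('top0','p4t','p5t','p6t'): print(n);gap(cv2.imread('pics/'+n+'.png')[:,:,::-1])"
```

```text
top0
edges [[-23.0, 95.8, 116.0], [-23.0, 95.2, 115.8], [-23.2, 95.0, 115.8], [-23.5, 95.2, 115.5], [-24.0, 95.8, 101.5, 111.2, 114.8]]
p4t
edges [[-36.2, -15.0, 95.8, 116.0], [-36.5, -15.0, 95.2, 115.8], [-36.5, -14.8, 95.0, 115.5], [-36.5, -14.8, 95.2, 115.2], [-36.0, -14.8, 95.8, 101.5, 110.8, 114.8]]
p5t
edges [[-21.8, -0.8, 95.5, 116.0], [-21.8, -1.0, 95.5, 115.5], [-22.2, -0.8, 95.5, 115.5], [-22.0, -0.5, 95.2, 115.2], [-21.8, -0.5, 95.2, 102.2, 110.2, 115.0]]
p6t
edges [[-22.0, -0.8, 95.2, 116.2], [-21.8, -0.8, 95.2, 115.8], [-22.0, -0.8, 95.2, 115.5], [-22.0, -0.5, 95.2, 115.5], [-21.5, -0.5, 95.5, 101.8, 110.5, 115.0]]
```

Jaw face at clamp y -0.8, stop face at 95.3, so about 20 mm remain before the pad, heatsink and stop all touch. I'll run stroke 2 most of the way, then make a short, slow final stroke.

Request:
{"api": "play_rows", "payload": {
  "steps": [0.2, 6.6, 0, -0.055, 1, 0.7, 13.2, 0, -0.11, 1, 1.6, 19.7, 0, -0.165, 1, 2.9, 26.2, 0, -0.22, 1, 4.5, 32.6, 0, -0.275, 1, 6.5, 38.9, 0, -0.33, 1, 8.8, 45.1, 0, -0.385, 1, 11.4, 51.1, 0, -0.44, 1, 14.4, 57, 0, -0.495, 1, 17.7, 62.7, 0, -0.55, 1, 21.3, 68.3, 0, -0.605, 1, 25.2, 73.6, 0, -0.66, 1]
}}

```text
clock: 12.22
tool_pos: [553.6, -179.3, 86.2]
orientation: [-3.14, -0.001, 1.551]
force: [-4.2, 2.5, 7.7]
opening: 19.6
```

```bash
python3 -c "
from h import *
hs();gap(snap('top','p7t.png'))"
```

```text
12.22 [ 553.6 -179.3   86.2] [-3.140e+00 -1.000e-03  1.551e+00] F [-4.2  2.5  7.7] op 19.6
h 0.064 r 119.7 Ft -4.2 Fr -2.4 yawerr -0.006
edges [[-13.5, 8.2, 95.5, 116.0], [-13.5, 8.0, 95.5, 115.8], [-13.5, 7.8, 95.5, 115.5], [-13.5, 7.5, 95.5, 115.5], [-13.2, 7.2, 95.5, 102.0, 110.2, 115.0]]
```

Request:
{"api": "play_rows", "payload": {
  "steps": [0.2, 6.6, 0, -0.055, 1, 0.7, 13.2, 0, -0.11, 1, 1.6, 19.7, 0, -0.165, 1, 2.9, 26.2, 0, -0.22, 1, 4.5, 32.6, 0, -0.275, 1, 6.5, 38.9, 0, -0.33, 1, 8.8, 45.1, 0, -0.385, 1, 8.8, 45.1, 0, -0.385, 1]
}}

```text
clock: 12.93
tool_pos: [599.1, -171.4, 86.2]
orientation: [-3.14, -0.001, 1.937]
force: [-4.8, 1.3, 8.2]
opening: 19.8
```

```bash
python3 -c "
from h import *
hs();gap(snap('top','p8t.png'))"
```

```text
12.93 [ 599.1 -171.4   86.2] [-3.140e+00 -1.000e-03  1.937e+00] F [-4.8  1.3  8.2] op 19.8
h 0.451 r 120.1 Ft -4.0 Fr -2.9 yawerr -0.008
edges [[-5.5, 16.0, 97.0, 116.0], [-5.8, 16.2, 96.8, 115.8], [-5.5, 16.8, 96.2, 115.8], [-5.0, 17.0, 96.2, 115.2], [-4.5, 16.8, 96.0, 101.8, 110.2, 115.0]]
```

Request:
{"api": "play_rows", "payload": {
  "steps": [0.2, -6.6, 0, 0.055, 1, 0.7, -13.2, 0, 0.11, 1, 1.6, -19.7, 0, 0.165, 1, 2.9, -26.2, 0, 0.22, 1, 4.5, -32.6, 0, 0.275, 1, 6.5, -38.9, 0, 0.33, 1, 8.8, -45.1, 0, 0.385, 1, 11.4, -51.1, 0, 0.44, 1, 14.4, -57, 0, 0.495, 1, 17.7, -62.7, 0, 0.55, 1, 21.3, -68.3, 0, 0.605, 1, 25.2, -73.6, 0, 0.66, 1]
}}

```text
clock: 13.98
tool_pos: [521.7, -174.1, 86.2]
orientation: [3.14, -0.001, 1.271]
force: [1.7, 0.4, 6.7]
opening: 19.3
```

Request:
{"api": "play_rows", "payload": {
  "steps": [0.1, -4.8, 0, 0.04, 1, 0.2, -7.2, 0, 0.06, 1, 0.2, -7.2, 0, 0.06, 1, 0.1, -3.6, 0, 0.03, 1, 0, 0, 0, 0, 1, 0, 3.6, 0, -0.03, 1, 0.1, 6, 0, -0.05, 1, 0.2, 8.4, 0, -0.07, 1, 0.2, 8.4, 0, -0.07, 1]
}}

```text
clock: 14.73
tool_pos: [529.2, -176.1, 86.1]
orientation: [-3.14, -0.001, 1.345]
force: [-4.2, 2.8, 9.2]
opening: 19.9
```

```bash
python3 -c "
from h import *
hs();gap(snap('top','p9t.png'))"
```

```text
14.73 [ 529.2 -176.1   86.1] [-3.140e+00 -1.000e-03  1.345e+00] F [-4.2  2.8  9.2] op 19.9
h -0.143 r 119.4 Ft -4.8 Fr -1.8 yawerr -0.006
edges [[-5.0, 16.2, 97.0, 116.2], [-5.0, 16.5, 96.8, 115.8], [-5.5, 16.8, 96.5, 115.5], [-5.8, 17.0, 96.0, 115.5], [-4.8, 17.0, 96.0, 102.0, 110.2, 115.0]]
```

Request:
{"api": "play_rows", "payload": {
  "steps": [0, 1.2, 0, -0.01, 1, 0, 2.4, 0, -0.02, 1, 0, 3.6, 0, -0.03, 1, 0.1, 4.8, 0, -0.04, 1]
}}

```text
clock: 15.12
tool_pos: [533.3, -177.0, 86.1]
orientation: [-3.139, -0.001, 1.384]
force: [-6.1, 1.8, 9.4]
opening: 20.0
```

```bash
python3 -c "
from h import *
hs()"
```

```text
15.12 [ 533.3 -177.    86.1] [-3.139e+00 -1.000e-03  1.384e+00] F [-6.1  1.8  9.4] op 20.0
h -0.108 r 119.4 Ft -6.3 Fr -0.6 yawerr -0.002
```

Request:
{"api": "play_rows", "payload": {
  "steps": [0, 1.2, 0, -0.01, 1, 0, 2.4, 0, -0.02, 1, 0, 3.6, 0, -0.03, 1]
}}

```text
clock: 15.37
tool_pos: [536.7, -177.6, 86.1]
orientation: [-3.139, -0.001, 1.414]
force: [-7.2, 3.7, 9.0]
opening: 19.6
```

```bash
python3 -c "
from h import *
hs()"
```

```text
15.37 [ 536.7 -177.6   86.1] [-3.139e+00 -1.000e-03  1.414e+00] F [-7.2  3.7  9. ] op 19.6
h -0.079 r 119.4 Ft -7.7 Fr -2.5 yawerr -0.001
```

Request:
{"api": "play_rows", "payload": {
  "steps": [0, 1.2, 0, -0.01, 1, 0, 2.4, 0, -0.02, 1]
}}

```text
clock: 15.53
tool_pos: [539.0, -178.0, 86.1]
orientation: [-3.139, -0.001, 1.434]
force: [-7.6, 3.3, 9.0]
opening: 20.1
```

```bash
python3 -c "
from h import *
hs();gap(snap('top','p10t.png'))"
```

```text
15.53 [ 539.  -178.    86.1] [-3.139e+00 -1.000e-03  1.434e+00] F [-7.6  3.3  9. ] op 20.1
h -0.059 r 119.5 Ft -7.9 Fr -2.2 yawerr -0.001
edges [[-3.2, 18.5, 96.8, 116.0], [-3.8, 18.5, 96.8, 115.8], [-3.5, 18.2, 96.2, 115.8], [-3.2, 17.8, 96.0, 115.5], [-3.0, 17.8, 96.0, 102.0, 110.2, 115.0]]
```

Request:
{"api": "play_rows", "payload": {
  "steps": [0, 0, 0, 0, 1, 0, 0, 0, 0, 1, 0, 0, 0, 0, 1, 0, 0, 0, 0, 1]
}}

```text
clock: 15.92
tool_pos: [539.1, -178.0, 86.1]
orientation: [-3.139, -0.001, 1.434]
force: [-4.9, 2.9, 9.2]
opening: 20.1
```

```bash
python3 -c "
from h import *
hs()
for i in range(4):
    im=snap('scene','q%d.png'%i);s=robot.read_state();print(s['force'].round(1))
gap(snap('top','p11t.png'))
A=robot.get_image('top');A=cv2.resize(A[155:210,195:305],None,fx=7,fy=7,interpolation=cv2.INTER_CUBIC);cv2.imwrite('pics/d11.png',A[:,:,::-1])"
```

```text
15.92 [ 539.1 -178.    86.1] [-3.139e+00 -1.000e-03  1.434e+00] F [-4.9  2.9  9.2] op 20.1
h -0.058 r 119.5 Ft -5.2 Fr -2.2 yawerr -0.002
[-5.7  3.3  8.9]
[-6.1  3.4  8.8]
[-6.4  2.8  8.7]
[-6.   2.5  9.9]
edges [[-3.5, 18.5, 96.8, 116.0], [-3.5, 18.2, 96.5, 115.8], [-3.5, 18.0, 96.2, 115.5], [-3.2, 18.0, 96.0, 115.5], [-3.0, 17.8, 96.0, 102.0, 110.2, 115.0]]
```

View pics/d11.png

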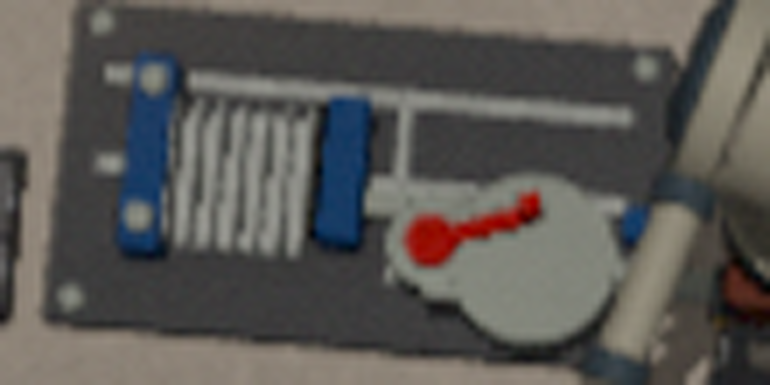

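Stiffening is clear: about 7.9 N moving at the grip against roughly 4.7 N unloaded, or some 15 N of clamping. The picture shows the heatsink between the pad at (320,170) and the stop at (178,170) with no gap. I'll stop, ease off, let go and lift.

Request:
{"api": "play_rows", "payload": {
  "steps": [0, -1, 0, 0, 1, 0, -1, 0, 0, -0.3, 0, -1, 0, 0, -0.3, 0, -1, 0, 0, -0.3, 0, -1, 0, 0, -0.3, 0, -1, -30, 0, -0.3, 0, -1, -65, 0, -0.3, 0, -1, -95, 0, -0.3, -40, -1, -110, 0, -0.3, -75, -1, -110, 0, -0.3, -75, -1, -110, 0, -0.3, -75, -1, -110, 0, -0.3]
}}

```text
clock: 17.22
tool_pos: [528.1, -254.2, 195.0]
orientation: [-3.141, -0.0, 1.429]
force: [-0.1, 0.5, 0.9]
opening: 56.6
```

```bash
python3 -c "
from h import *
st();a,b=look('p12');gap(a)
A=cv2.resize(a[155:210,195:325],None,fx=6,fy=6,interpolation=cv2.INTER_CUBIC)[:,:600]
B=cv2.resize(b[150:260,210:360],None,fx=4,fy=4,interpolation=cv2.INTER_CUBIC)[:270]
cv2.imwrite('pics/d12.png',np.vstack([A,B])[:600,:,::-1])"
```

```text
17.22 [ 528.1 -254.2  195. ] [-3.141 -0.     1.429] F [-0.1  0.5  0.9] op 56.6
top red [([np.float64(260.8), np.float64(187.0)], [253, 183, 20, 9, 77])]
top orange [([np.float64(330.7), np.float64(192.4)], [329, 189, 5, 7, 17]), ([np.float64(305.8), np.float64(196.4)], [303, 194, 6, 6, 27])]
top blue [([np.float64(215.6), np.float64(177.5)], [212, 163, 9, 29, 132]), ([np.float64(243.6), np.float64(179.5)], [240, 169, 8, 22, 145]), ([np.float64(285.1), np.float64(187.1)], [284, 185, 3, 5, 14])]
scene red [([np.float64(258.7), np.float64(189.2)], [258, 188, 3, 3, 6]), ([np.float64(271.5), np.float64(196.1)], [260, 194, 20, 6, 63])]
scene orange [([np.float64(225.2), np.float64(167.8)], [223, 166, 6, 6, 24])]
scene blue [([np.float64(241.9), np.float64(203.9)], [241, 203, 3, 3, 8]), ([np.float64(286.4), np.float64(216.6)], [281, 208, 12, 18, 111]), ([np.float64(319.1), np.float64(225.9)], [313, 216, 12, 22, 103])]
edges [[-3.8, 18.2, 97.0, 116.0], [-3.2, 18.0, 96.8, 115.8], [-3.0, 18.0, 96.2, 115.8], [-3.2, 17.8, 96.0, 115.5], [-3.0, 17.8, 95.8, 102.2, 110.0, 115.2]]
```

View pics/d12.png

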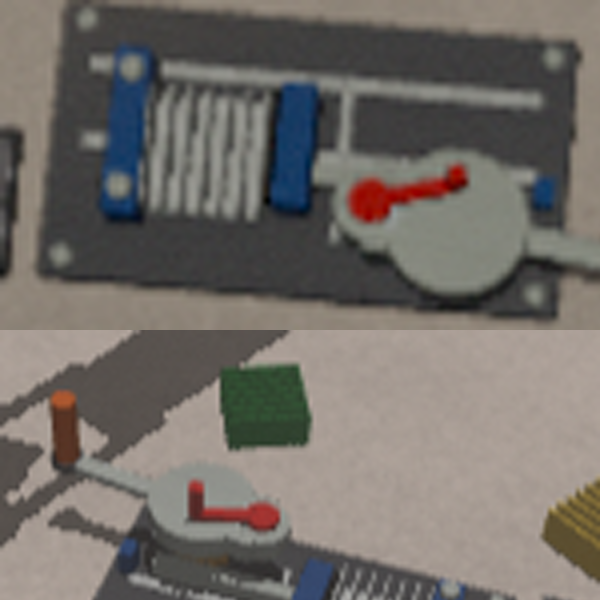

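The jaw stayed where it was after release (face at 18.0), the heatsink sits between pad and stop, the lever is over, and the gripper is clear with zero force. I'll hand in.

```bash
python3 -c "
from bench import robot
print(robot.close_job())"
```

```text
the job is handed in; nothing more can be done
None
```

The heatsink is clamped against the back stop, with an estimated clamping force of about 15 N. I handed the job in at about 17 s, but no verdict is reported.

**What I did:** I pushed the red lever over to its tightening stop, where the force rose to about 24 N with almost no further movement. I then swung the handle back to its return stop at about -0.64 rad. It needed only about 1 N, and the jaw did not move. Two long strokes and one short slow one moved the jaw about 41 mm. I stopped when the force at the grip rose from about 4.7 N to 7.9 N, then eased off, let go and lifted clear.

**Last checks:** After release, the camera shows the jaw where I left it and no visible gap at the pad or the stop. The lever is still on its tightening side, and the gripper is clear with no force on it.

**What disagreed:**
- **Gap:** the camera put the jaw-to-stop gap at about 77 mm. That is about 1 mm more than the 76 mm of pad and heatsink, but within its roughly 1.5 mm error.
- **Force:** different force readings put the clamping anywhere from 11 to 21 N. I relied on the handle stiffening.

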